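Line up the quarter-turn fastener and hold the access panel shut

ROBOT

A 7-joint arm with a two-finger parallel gripper is mounted at the origin on a cart in front of the work surface, level with it; the furniture and walls round the work are solid. World frame = base frame: x ahead of the robot, y to its left, z up, the work surface at z = 0. Lengths are in m, angles in rad, forces in N, time in s.
With the tool pointing down it reaches from about 0.4 to 0.85 m from the base axis. Payload 4.5 kg.
Tool frame: the origin (TCP) lies midway between the tips of the shut fingers; the grasp point (between the pads) lies r.grip_point_offset behind it (r.grip_point_offset is the distance from the TCP to the grasp point, in m); z points along the fingers, y is the line along which they close (so a half turn about z gives the same grasp; the last joint's range is limited). The gripper opens to 88 mm and grips with 3 to 60 N. Pads are 18 mm wide; open, the fingers measure 123 mm over their backs; the gripper's body (75 mm by 187 mm) begins 45 mm behind the grasp point.
Start: joints at [-1.295, 0.689, -0.195, 1.565, 0.157, 0.902, -0.215], TCP at [0.15, 0.607, 0.203] pointing down, gripper open.
Joint ranges: [-3.01, 3.01], [-0.46, 2.08], [-1.47, 1.51], [0.13, 2.56], [-1, 4.14], [0.04, 2.09], [-2.66, 2.66]. Speed limits (rad/s): [2.57, 2.57, 3.14, 3.14, 3.14, 3.14, 3.14].

INTERFACE

Orientations are given as a unit quaternion [x, y, z, w].
In Python, from plant import r gives the robot as it stands.
- The arm moves only by the shell command python3 -m jog 'ROWS' [FORCE]. ROWS is JSON, a list of rows, each an object of numbers: "wx", "wy", "wz": the turn, a rotation vector about the world's x, y, z as a fraction of full scale; "dx", "dy", "dz": the shift along the world's x, y, z as a fraction of full scale; "hand": the closure, from 0 (fully open) to 1 (shut). In form: [{"wx": .., "wy": .., "wz": .., "dx": .., "dy": .., "dz": .., "hand": ..}, ...]. A call has 1 to 5 rows; each row shifts and turns the commanded pose from where the row before left it; what a row does not reach is not made up. Full scale, the value 1, is 0.25 m for a shift and 2 rad for a turn. A row lasts 1/12 s, in which the tool goes at most 41.7 mm and 7.16 degrees, less where a joint would pass 70% of its speed; a pose out of reach is approached as far as the arm can. A call with a number of a shift or a turn outside -1 to 1 is refused whole. A call with a gripper value outside its range is refused whole. The fingers move at their own pace and stop on an object; FORCE is the grip in N (left out, the last holds). Time passes only in rows, so rows that do not move let the fingers close. It gives the time, the measured TCP pose, the force, the opening and the grip force at its end, in the units of the state.
- r.get_state(): the state, without advancing time (a new reading comes with each control period).
- r.snapshot(name): name is "scene" or "top"; returns the picture (480x640x3 uint8, red, green, blue); there is no depth.
- r.camera_info(name): a dict with "mtx" (3x3 intrinsics, pixels), "k1" (the pictures are not rectified: a ray, as slopes to the right and down, at radius r is drawn at 1 + k1 r^2 times it, then the intrinsics apply), "R" (3x3) and "t" (3): a world point X has camera coordinates R X + t. Camera axes: x right, y down, z forward; pixel columns grow to the right and rows downward; lengths in m; the calibration is good to about 2 mm. A picture is of the moment at which its call begins. camera_info takes no time and is no camera call.
- r.finish_job(): hands the job in; it is judged then, once.
Trained networks look in the newest picture that a camera, given by its name, has taken for a name from the list of things; names that differ only in an ending like _2 or _b are one class to them, and where a whole thing is asked for, a point or a joint stands for the part that bears it (a point fixed in the world has none). Each returns a list of dicts, best first, with "p" (0 to 1); they miss things now and then, are a little off and sometimes report something else, mostly with a low value. They report only what shows in the picture. A call takes as long as a camera call.
- r.search_frame(camera, query): "bbox" ([left, top, right, bottom] in pixels, round what is visible of it).
- r.masks_of(camera, query): "region" (480x640 bool, what is visible of it) and "bbox" ([left, top, right, bottom] in pixels, round what is visible of it).
The state is a dict: "clock": time; "q": joint angles; "qd": joint speeds; "joint_torque": joint torques, N m; "tool_pos": TCP position; "eef_rot": TCP orientation; "contact_force": force on the tool from outside, world axes, zero at the start; "moment": the same for the moment, N m; "opening": opening from 0.0 (shut) to 1.0 (fully open); "finger_force": force on a finger pad.
Only numpy, scipy, OpenCV 4.12 (cv2) and the standard library are available. Lean on these libraries where they do the work, as an engineer would, in place of code of your own. Each camera call takes 0.05 s, during which the arm holds its last target. There are 200 camera calls.

TASK

The hinged access panel on the blue control housing stands slightly open on its springs, and the red quarter-turn fastener stands crosswise to the panel's slot, so the panel cannot go down. Turn the fastener until its wing is in line with the slot, then push the panel down flush on the frame and keep it pressed there: the program finishes while the robot is still holding the panel down, not letting up. Leave the other things on the bench where they are.

Things in the scene. Friction and masses are not known exactly. Their poses are not given: they have to be found in the camera images.
- housing: Blue metal control housing fixed to the bench, 190 x 150 x 55 mm (x, y, z), screwed ears on both y sides, two black conduit stubs on its +x side. Origin: centre of its underside, on the bench. x points from the panel's free edge to its hinge, y along the hinge, z up. The rigid frame (rim) that the panel closes on is 55 mm above the origin.
- access_panel: Bare aluminium panel 176 x 146 x 5 mm on the housing, hinged at its +x edge. Origin: on the hinge line, at its underside, (85, 0, 55) mm in the housing frame; it extends along its -x to 178 mm from the hinge; y along the hinge, z out of its upper face. Springs hold it 0.09 rad open (free edge 16 mm above the frame). Flush: axes parallel to the housing's.
- slot (a point): Centre of the panel's keyhole opening, in its upper face, 90 mm from the hinge, axes as the panel's: a 38 mm round hole with a slot through it, 64 mm long (along y) and 18 mm wide; a red mark beyond each slot end. Only with the fastener in line (within about 0.16 rad) does its cross-bar pass the slot; else it stops the panel 3 mm or more above the frame there.
- press_pad (a point): Centre of the top of the round black pad on the panel (32 mm diameter, 2 mm high, 155 mm from the hinge, 65 mm from the fastener's axis): a good place to push. Flush, it is at (-70, 0, 62) mm in the housing frame; panel up, 14 mm higher. Pushing it down takes a force growing evenly from 0 to 7 N where the panel meets the frame; more force then only presses it on.
- fastener (a joint): Angle (rad) of the quarter-turn fastener: 0 = wing and cross-bar exactly in line with the slot; grows counter-clockwise seen from above. Starts between 0.6 and 1.4, so turn it clockwise; it can overshoot (stops at -0.5 and 1.55). Stays where it is left; friction torque 0.06 N m.
- fastener_grip (a point): Grip point on the fastener's upright axis, 42 mm above the frame, at (-5, 0, 97) mm in the housing frame. Red wing: flat upright bar 11 mm thick (this frame's x), 28 mm long (y), white line on top, from 18 to 52 mm above the frame, up through the round hole. Below, parallel to the wing, a steel cross-bar 56 x 9 mm, top 3.5 mm above the frame. z up.
- layout_jar: Bystander: blue jar with black cap, 51 mm diameter, 76 mm high, origin at the centre of its underside.
- tape_roll: Bystander: roll of beige tape lying flat, 104 mm diameter, 25 mm high, origin at the centre of its underside.
- screwdriver: Bystander: screwdriver with yellow handle lying on the bench, 205 mm long along its y, 28 mm thick.
- block_123: Bystander: ground steel block with holes, 51 x 76 x 25 mm, origin at the centre of its underside.

How it is judged:
On the way, in this order (a step that is already met when the one before it is completed fails the run):
1. the fastener is in line with the slot (within 0.18 rad) (value of joint fastener between -0.18 and 0.18 rad), for 0.2 s.
2. the panel is pushed flush on the frame by the fingers (z of press_pad in the frame of housing below 0.0642 m and contact force between the fingers and access_panel above 4 N), for 0.2 s.
At the end, for the whole second after the job is handed in: The fastener is in line with the slot within 0.18 rad, the panel is flush on the frame (press pad within 2.2 mm of its flush height), and the fingers still press on the panel with more than 4 N (all of step 1 and all of step 2); the arm keeps its last pose, push and grip.
It fails at once if a bystander (jar, tape roll, screwdriver, steel block) is moved more than 30 mm (distance of any of layout_jar, tape_roll, screwdriver, block_123 from where it was at the start of the episode above 0.03 m).
It also fails if it takes over 40 s, if anything falls off the work surface, if the arm or the gripper's body presses on something with over 40 N, if the wrist force passes 120 N, or if a joint passes its speed limit or range.

## Working session

There is one attempt and no reset: what is moved stays moved. The work goes in short steps, Python scripts to look and compute and a shell command to move; the robot and the scene stay as the last step left them, time stands still between calls to the robot, and variables do not carry over. Pictures are saved under pics/ and viewed, at most 10 in all, crops included, and the job is handed in when it is done.

```bash
mkdir -p pics; ls; python3 - <<'E'
from plant import r
import cv2
print(r.grip_point_offset, r.get_state())
for n in("scene","top"):
    cv2.imwrite(f"pics/{n}0.png",r.snapshot(n)[:,:,::-1]); print(n,r.camera_info(n))
E
```

```text
pics
0.0187 {'clock': 0.0, 'q': array([-1.29522563,  0.68997813, -0.19454378,  1.56635404,  0.15733851,
        0.90248826, -0.21510196]), 'qd': array([ 1.26622813e-03, -1.18431442e-03,  3.28955741e-04,  1.07037757e-03,
        1.01071594e-04, -5.43282742e-04,  3.64495903e-05]), 'joint_torque': array([-2.92066952e-04, -5.27567768e+01, -1.26708515e+00, -1.53432083e+01,
       -5.26135869e-02,  6.43111693e-03,  1.65874617e-04]), 'tool_pos': array([0.14951798, 0.6061318 , 0.20231184]), 'eef_rot': array([ 1.20526285e-01,  9.92709715e-01, -9.14081177e-04, -3.86856219e-05]), 'contact_force': array([0.07902146, 0.30003857, 0.37154388]), 'moment': array([ 0.08109286, -0.01460993, -0.03626366]), 'finger_force': 0.0, 'opening': 1.0027829435721956}
scene {'mtx': array([[517.85585581,   0.        , 315.94801197],
       [  0.        , 517.85585581, 235.3224031 ],
       [  0.        ,   0.        ,   1.        ]]), 'k1': -0.031088495760540038, 'R': array([[ 0.83741654, -0.54629325,  0.01724017],
       [-0.2904167 , -0.47146029, -0.83269643],
       [ 0.46302449,  0.69230693, -0.55346132]]), 't': array([-0.4369655 ,  0.19571674,  0.8783961 ])}
top {'mtx': array([[522.71006512,   0.        , 329.28201532],
       [  0.        , 522.71006512, 236.31880007],
       [  0.        ,   0.        ,   1.        ]]), 'k1': 0.016354095467876573, 'R': array([[-0.0267665 , -0.99944364, -0.01989899],
       [-0.99796712,  0.0278681 , -0.0573149 ],
       [ 0.05783756,  0.01832442, -0.99815782]]), 't': array([-0.01203524,  0.49098863,  1.38443502])}
```

View pics/scene0.png

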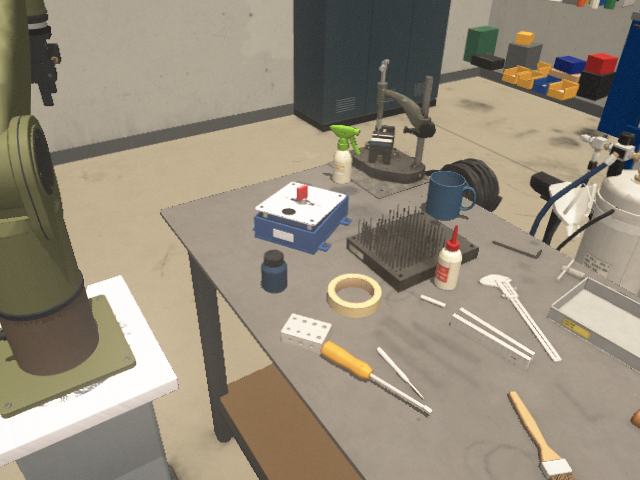

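View pics/top0.png

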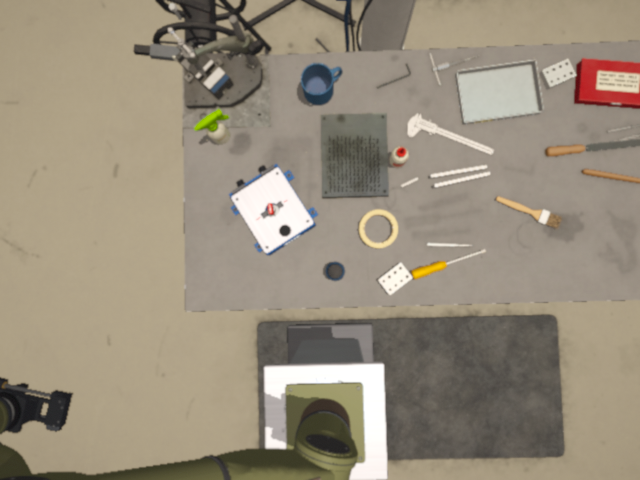

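The scene view shows the blue housing at about (302,215), and the top view has the fastener at about (271,210) and the black pad at about (285,231). The arm is off to the left, clear of the bench. Next I'll zoom in and measure.

```bash
cat > h.py <<'E'
from plant import r
import numpy as np, cv2
def ray(n,uv,z):
    c=r.camera_info(n);K=c["mtx"];k=c["k1"]
    d=(np.array(uv,float)-K[:2,2])/[K[0,0],K[1,1]]; s=d.copy()
    for _ in range(20): s=d/(1+k*(s@s))
    R=c["R"];C=-R.T@c["t"];v=R.T@np.array([*s,1]);return C+v*(z-C[2])/v[2]
def proj(n,X):
    c=r.camera_info(n);K=c["mtx"];p=c["R"]@np.array(X)+c["t"];s=p[:2]/p[2]
    return s*(1+c["k1"]*(s@s))*K[0,0]+K[:2,2]
E
python3 - <<'E'
from h import *
im=r.snapshot("top")[:,:,::-1]
c=cv2.resize(im[155:265,220:330],None,fx=5.4,fy=5.4,interpolation=cv2.INTER_CUBIC);cv2.imwrite("pics/t1.png",c)
sc=r.snapshot("scene")[:,:,::-1]
cv2.imwrite("pics/s1.png",cv2.resize(sc[175:255,250:360],None,fx=6,fy=6,interpolation=cv2.INTER_CUBIC))
for q,z in(("press_pad",.076),("fastener",.107),("access_panel",.066),("housing",.05)):
  for m in r.masks_of("top",q)[:2]:
    ys,xs=np.nonzero(m["region"]);u=(xs.mean(),ys.mean())
    print(q,m["p"],m["bbox"],u,ray("top",u,z))
    if q in("access_panel","housing"):
        print(cv2.minAreaRect(np.c_[xs,ys].astype(np.int32)))
# image-based: dark pad, red wing
w=im[155:265,220:330].astype(int)
red=(w[...,2]>120)&(w[...,1]<90)
n,l,st,ce=cv2.connectedComponentsWithStats(red.astype(np.uint8))
print(st,ce+[220,155])
E
```

```text
press_pad 0.83 [229.9, 167.6, 310.7, 249.1] (np.float64(272.24682293137533), np.float64(210.12171702908782)) [0.55835249 0.11808265 0.076     ]
access_panel 0.86 [228.8, 169.4, 311.6, 254.7] (np.float64(271.99514424450155), np.float64(210.05141388174806)) [0.55966926 0.11999955 0.066     ]
((271.81744384765625, 209.8920135498047), (67.22372436523438, 56.625144958496094), 57.17145919799805)
housing 0.79 [231.2, 163.9, 320.1, 256.1] (np.float64(271.7880921895006), np.float64(209.2650448143406)) [0.56354015 0.12253695 0.05      ]
((271.7247619628906, 206.85955810546875), (81.30184173583984, 71.33786010742188), 57.9946174621582)
[[    0     0   110   110 12084]
 [   51    49     1     1     1]
 [   47    52     1     3     3]
 [   51    53     3     7    12]] [[274.50455147 209.49867594]
 [271.         204.        ]
 [267.         208.        ]
 [272.08333333 211.66666667]]
```

View pics/t1.png

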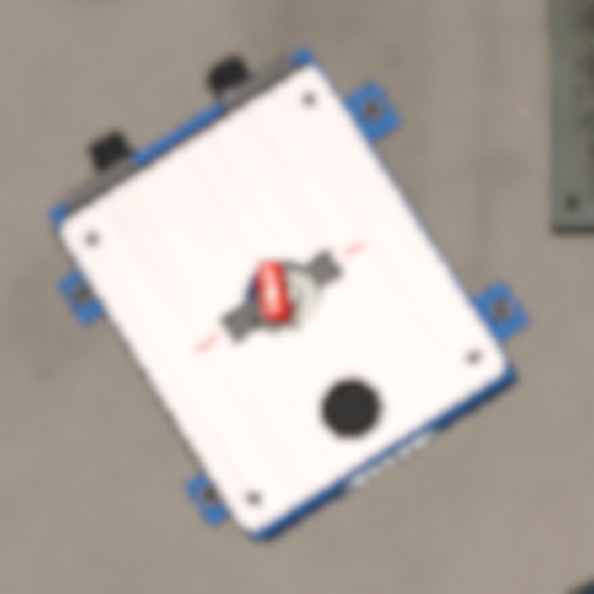

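View pics/s1.png

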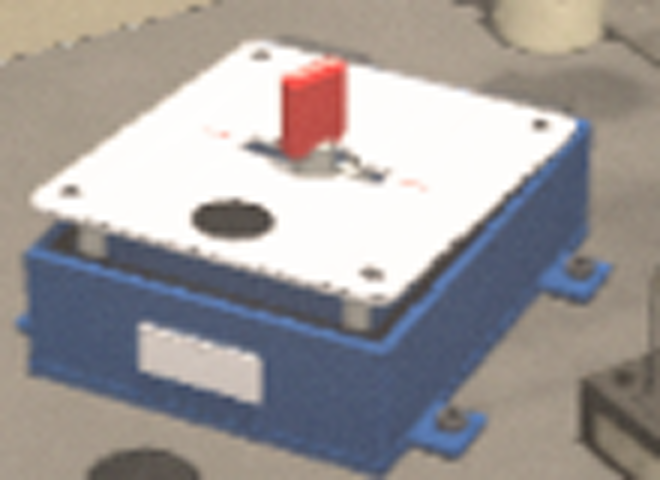

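Zoomed top crop: pad at about (351,408), red marks at about (206,344) and (356,248), wing line from about (267,267) to (278,318). The wing stands well off the slot line. Next I'll fit the housing pose and wing angle using both cameras.

```bash
python3 - <<'E'
from h import *
from scipy.optimize import least_squares
T=lambda u:(np.array(u)+.5)/5.4-.5+[220,155]
S=lambda u:(np.array(u)+.5)/6-.5+[250,175]
a=.09
def pan(d,y,h):return [.085-d*np.cos(a)+h*np.sin(a),y,.055+d*np.sin(a)+h*np.cos(a)]
def pts(s,f):
    w=lambda q:[-.005-q*np.sin(f),q*np.cos(f),.107]
    return [("top",T((351,408)),pan(.155,0,.007)),("scene",S((232,219)),pan(.155,0,.007)),
     ("top",T((206,344)),pan(.09,s,.005)),("top",T((356,248)),pan(.09,-s,.005)),
     ("scene",S((217,132)),pan(.09,s,.005)),("scene",S((413,185)),pan(.09,-s,.005)),
     ("top",T((267,265)),w(.014)),("top",T((278,319)),w(-.014)),
     ("scene",S((344,62)),w(-.014)) ,("scene",S((284,80)),w(.014))]
def X(p,b):c,s=np.cos(p[2]),np.sin(p[2]);return [p[0]+c*b[0]-s*b[1],p[1]+s*b[0]+c*b[1],b[2]]
def res(p):return np.concatenate([proj(n,X(p,b))-u for n,u,b in pts(p[3],p[4])])
for f0 in(.8,1.3):
    o=least_squares(res,[.56,.12,.5,.04,f0],loss="soft_l1");p=o.x
    print(p.round(4),o.cost);print(o.fun.reshape(-1,2).round(1).tolist())
print("grip",X(p,[-.005,0,.097]),"pad",X(p,[-.07,0,.062]),"origin",p[:3])
E
```

```text
[0.5638 0.1217 0.5372 0.0423 0.8668] 21.914073920306354
[[0.4, 0.4], [0.1, -0.9], [0.4, 0.2], [0.4, 0.5], [-0.0, -0.5], [0.2, -0.8], [0.4, 10.2], [-0.0, -10.8], [0.7, -0.7], [-0.9, -1.5]]
[0.5638 0.1217 0.5372 0.0423 0.8668] 21.914073921247734
[[0.4, 0.4], [0.1, -0.9], [0.4, 0.2], [0.4, 0.5], [-0.0, -0.5], [0.2, -0.8], [0.4, 10.2], [-0.0, -10.8], [0.7, -0.7], [-0.9, -1.5]]
grip [np.float64(0.5595275636349923), np.float64(0.11915211371762437), 0.097] pad [np.float64(0.5036842338771362), np.float64(0.08588768043588413), 0.062] origin [0.5638232  0.12171092 0.53723273]
```

```bash
python3 - <<'E'
from h import *
from scipy.spatial.transform import Rotation as Ro
p=[.5638,.1217,.5372]
g=np.array([.5595,.1192,.107])
a,b=[ray("top",(np.array(u)+.5)/5.4-.5+[220,155],.107) for u in((278,319),(267,265))]
c,d=[ray("scene",(np.array(u)+.5)/6-.5+[250,175],.107) for u in((284,80),(344,62))]
for s,e in((a,b),(c,d)):
    v=s-e; print(s,e,(s+e)/2,np.linalg.norm(v),"f=",np.arctan2(v[1],v[0])-np.pi/2-p[2])
# dir of tool axes
s=r.get_state();R=Ro.from_quat(s["eef_rot"]).as_matrix();print(R.round(3),s["tool_pos"],s["clock"])
E
```

```text
[0.54605032 0.11728169 0.107     ] [0.57140507 0.12188639 0.107     ] [0.55872769 0.11958404 0.107     ] 0.025769492664371785 f= -5.069936062355154
[0.5438378  0.11456216 0.107     ] [0.57036471 0.11495329 0.107     ] [0.55710125 0.11475772 0.107     ] 0.026529797943734543 f= -5.234845609957684
[[-0.971  0.239 -0.   ]
 [ 0.239  0.971 -0.   ]
 [ 0.    -0.    -1.   ]] [0.14958626 0.60675621 0.20301212] 0.4
```

```bash
R='"dx":0.098,"dy":-0.116'; python3 -m jog '[{"dx":0.098,"dy":-0.116,"wz":0.045,"hand":0.4},{"dx":0.098,"dy":-0.116,"wz":0.045,"hand":0.4},{"dx":0.098,"dy":-0.116,"wz":0.045,"hand":0.4},{"dx":0.098,"dy":-0.116,"wz":0.045,"hand":0.4},{"dx":0.098,"dy":-0.116,"hand":0.4}]' 20
```

```text
invalid input
```

```bash
python3 -m jog '[{"wx":0,"wy":0,"wz":0.045,"dx":0.098,"dy":-0.116,"dz":0,"hand":0.4},{"wx":0,"wy":0,"wz":0.045,"dx":0.098,"dy":-0.116,"dz":0,"hand":0.4},{"wx":0,"wy":0,"wz":0.045,"dx":0.098,"dy":-0.116,"dz":0,"hand":0.4},{"wx":0,"wy":0,"wz":0.045,"dx":0.098,"dy":-0.116,"dz":0,"hand":0.4},{"wx":0,"wy":0,"wz":0,"dx":0.098,"dy":-0.116,"dz":0,"hand":0.4}]' 20
```

```text
clock: 0.82
tool_pos: [0.2731, 0.4604, 0.2032]
eef_rot: [-0.061, 0.998, 0.0, 0.0]
contact_force: [0.4, 0.4, -0.4]
opening: 0.648
finger_force: 0.0
```

```bash
python3 -m jog '[{"wx":0,"wy":0,"wz":0,"dx":0.098,"dy":-0.116,"dz":0,"hand":0.4},{"wx":0,"wy":0,"wz":0,"dx":0.098,"dy":-0.116,"dz":0,"hand":0.4},{"wx":0,"wy":0,"wz":0,"dx":0.098,"dy":-0.116,"dz":0,"hand":0.4},{"wx":0,"wy":0,"wz":0,"dx":0.098,"dy":-0.116,"dz":0,"hand":0.4},{"wx":0,"wy":0,"wz":0,"dx":0.098,"dy":-0.116,"dz":0,"hand":0.4}]'; python3 -m jog '[{"wx":0,"wy":0,"wz":0,"dx":0.098,"dy":-0.116,"dz":0,"hand":0.4},{"wx":0,"wy":0,"wz":0,"dx":0.098,"dy":-0.116,"dz":0,"hand":0.4},{"wx":0,"wy":0,"wz":0,"dx":0.098,"dy":-0.116,"dz":0,"hand":0.4},{"wx":0,"wy":0,"wz":0,"dx":0.098,"dy":-0.116,"dz":0,"hand":0.4},{"wx":0,"wy":0,"wz":0,"dx":0.098,"dy":-0.116,"dz":0,"hand":0.4}]'
```

```text
clock: 1.23
tool_pos: [0.3957, 0.3153, 0.2034]
eef_rot: [-0.059, 0.998, 0.0, 0.0]
contact_force: [0.3, 0.0, 0.9]
opening: 0.6
finger_force: 0.0
clock: 1.65
tool_pos: [0.5183, 0.1702, 0.2034]
eef_rot: [-0.059, 0.998, 0.0, 0.0]
contact_force: [1.1, 1.0, -0.7]
opening: 0.6
finger_force: 0.0
```

```bash
python3 -m jog '[{"wx":0,"wy":0,"wz":0,"dx":0.082,"dy":-0.102,"dz":0,"hand":0.4},{"wx":0,"wy":0,"wz":0,"dx":0.081,"dy":-0.102,"dz":0,"hand":0.4},{"wx":0,"wy":0,"wz":0,"dx":0,"dy":0,"dz":-0.12,"hand":0.4},{"wx":0,"wy":0,"wz":0,"dx":0,"dy":0,"dz":-0.12,"hand":0.4},{"wx":0,"wy":0,"wz":0,"dx":0,"dy":0,"dz":0,"hand":0.4}]'; python3 - <<'E'
from h import *
im=r.snapshot("scene")[:,:,::-1]
cv2.imwrite("pics/s2.png",cv2.resize(im[115:255,220:380],None,fx=4,fy=4,interpolation=cv2.INTER_CUBIC))
E
```

```text
clock: 2.07
tool_pos: [0.5548, 0.1187, 0.1387]
eef_rot: [-0.058, 0.998, -0.001, -0.004]
contact_force: [-0.9, 0.8, 0.3]
opening: 0.601
finger_force: 0.0
```

View pics/s2.png

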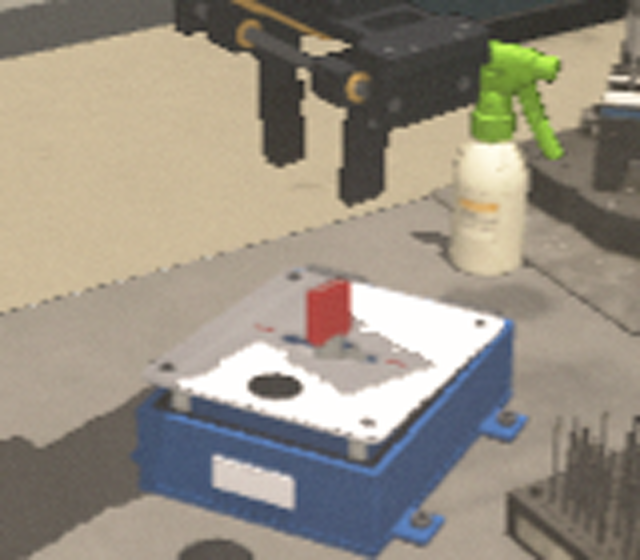

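The fingers straddle the wing sideways (tips at about (284,165) and (365,203)) but look higher than expected. I'll check this against the projection.

```bash
python3 - <<'E'
from h import *
im=r.snapshot("scene")[:,:,::-1]
s=r.get_state();print(s["tool_pos"],s["eef_rot"],s["q"],s["clock"])
t=s["tool_pos"]
d=np.array([np.cos(1.69),np.sin(1.69),0])*.0265
for k in(-1,0,1):print((proj("scene",t+k*d)-[220,115])*4)
print((proj("scene",[.5595,.1192,.107])-[220,115])*4)
im=im[115:255,220:380];cv2.imwrite("pics/s3.png",cv2.resize(im,None,fx=4,fy=4,interpolation=cv2.INTER_CUBIC))
E
```

```text
[0.55722034 0.12104474 0.14294225] [-5.93871930e-02  9.98234514e-01 -5.15747699e-05 -1.00718199e-03] [-0.09738474  0.7105691  -0.33530352  1.78738111  0.33787751  0.70238709
  1.07157235] 2.1667
[352.50661038 240.56908027]
[322.10045123 223.27691429]
[292.58078083 206.49269412]
[327.23199996 281.36248292]
```

View pics/s3.png

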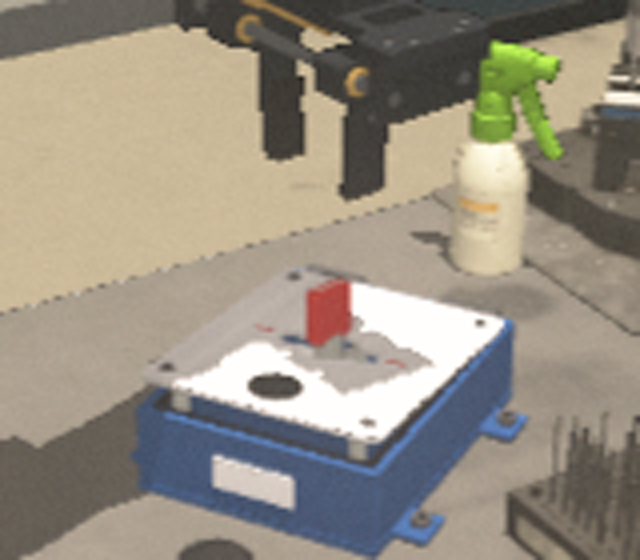

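The tips draw about 10 px (27 mm) higher than the reported TCP. I'll descend to a reading of about 0.113, still above the wing either way, and look in both views.

```bash
python3 -m jog '[{"wx":0,"wy":0,"wz":0,"dx":0.004,"dy":-0.004,"dz":-0.06,"hand":0.4},{"wx":0,"wy":0,"wz":0,"dx":0.004,"dy":-0.004,"dz":-0.06,"hand":0.4},{"wx":0,"wy":0,"wz":0,"dx":0,"dy":0,"dz":0,"hand":0.4},{"wx":0,"wy":0,"wz":0,"dx":0,"dy":0,"dz":0,"hand":0.4}]'; python3 - <<'E'
from h import *
a=r.snapshot("scene")[115:255,220:380,::-1];b=r.snapshot("top")[140:280,200:340,::-1]
t=r.get_state()["tool_pos"];print(t,(proj("scene",t)-[220,115])*4,(proj("top",t)-[200,140])*3)
f=lambda i,k:cv2.resize(i,None,fx=k,fy=k,interpolation=cv2.INTER_CUBIC)
o=np.zeros((560,800,3),np.uint8);A=f(a,3);B=f(b,2.28);o[:420,:480]=A;o[:B.shape[0],480:480+B.shape[1]]=B
cv2.imwrite("pics/s4.png",o); print((proj("scene",t)-[220,115])*3,(proj("top",t)-[200,140])*2.28+[480,0])
E
```

```text
clock: 2.5
tool_pos: [0.5604, 0.1196, 0.1145]
eef_rot: [-0.059, 0.998, 0.0, 0.001]
contact_force: [-0.7, 0.1, 0.4]
opening: 0.6
finger_force: 0.0
[0.56088119 0.11966417 0.11490978] [328.926956   267.88651752] [208.75067007 202.36997696]
[246.695217   200.91488814] [638.65050925 153.80118249]
```

View pics/s4.png

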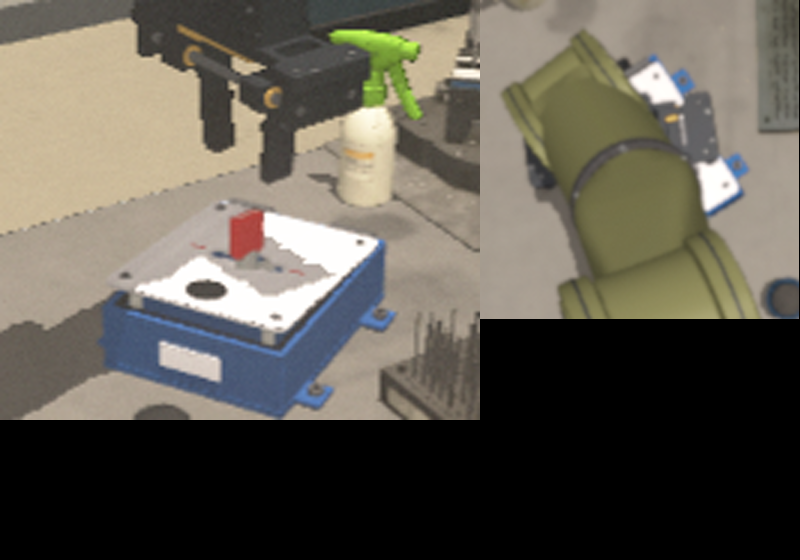

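The scene crop puts the tips at about (217,151) and (278,180). That matches laterally but is about 30 mm above the shut-finger TCP. I'll shut the fingers here, above the wing, to see whether they swing down, and measure it numerically.

```bash
cat > tip.py <<'E'
from h import *
im=r.snapshot("scene").astype(int);t=r.get_state()["tool_pos"]
d=(im.max(2)<75); d[:, :280]=0; d[:,325:]=0; d[185:]=0; d[:130]=0
n,l,st,_=cv2.connectedComponentsWithStats(d.astype(np.uint8))
k=1+st[1:,4].argmax(); m=l==k
print({c:int(np.nonzero(m[:,c])[0].max()) for c in range(284,322,2) if m[:,c].any()}, "tcp",proj("scene",t).round(1),t)
E
python3 tip.py; python3 -m jog '[{"wx":0,"wy":0,"wz":0,"dx":0,"dy":0,"dz":0.01,"hand":0.9},{"wx":0,"wy":0,"wz":0,"dx":0,"dy":0,"dz":0,"hand":0.9},{"wx":0,"wy":0,"wz":0,"dx":0,"dy":0,"dz":0,"hand":0.9},{"wx":0,"wy":0,"wz":0,"dx":0,"dy":0,"dz":0,"hand":0.9}]'; python3 tip.py
```

```text
{296: 130, 298: 130, 300: 147, 302: 148, 304: 149, 306: 150, 308: 173, 310: 173, 312: 173, 314: 172, 316: 171, 318: 157, 320: 156} tcp [302.2 182. ] [0.56081887 0.11955261 0.11478359]
clock: 2.98
tool_pos: [0.56, 0.1189, 0.1159]
eef_rot: [-0.059, 0.998, 0.0, 0.0]
contact_force: [-0.5, 1.3, -0.9]
opening: 0.316
finger_force: 0.0
{284: 138, 286: 130, 288: 139, 290: 148, 292: 164, 294: 165, 296: 165, 298: 164, 300: 164, 302: 148, 304: 171, 306: 171, 308: 171, 310: 170, 312: 169, 314: 157, 316: 157, 318: 156, 320: 156} tcp [302.1 181.9] [0.55995996 0.11882803 0.11580416]
```

```bash
python3 -m jog '[{"wx":0,"wy":0,"wz":0,"dx":0,"dy":0,"dz":0,"hand":1},{"wx":0,"wy":0,"wz":0,"dx":0,"dy":0,"dz":0,"hand":1},{"wx":0,"wy":0,"wz":0,"dx":0,"dy":0,"dz":0,"hand":1},{"wx":0,"wy":0,"wz":0,"dx":0,"dy":0,"dz":0,"hand":1},{"wx":0,"wy":0,"wz":0,"dx":0,"dy":0,"dz":0,"hand":1}]'; python3 tip.py; python3 - <<'E'
from h import *
im=r.snapshot("scene")[130:220,260:350,::-1]
cv2.imwrite("pics/s5.png",cv2.resize(im,None,fx=6,fy=6,interpolation=cv2.INTER_CUBIC))
E
```

```text
clock: 3.45
tool_pos: [0.5598, 0.1188, 0.1156]
eef_rot: [-0.059, 0.998, 0.0, -0.0]
contact_force: [0.5, 0.3, 0.6]
opening: 0.003
finger_force: 0.0
{284: 139, 286: 140, 288: 141, 290: 133, 292: 143, 294: 152, 296: 167, 298: 168, 300: 169, 302: 169, 304: 168, 306: 168, 308: 167, 310: 152, 312: 144, 314: 155, 316: 157, 318: 156, 320: 156} tcp [302.  181.9] [0.5598502  0.11886492 0.11560938]
```

View pics/s5.png

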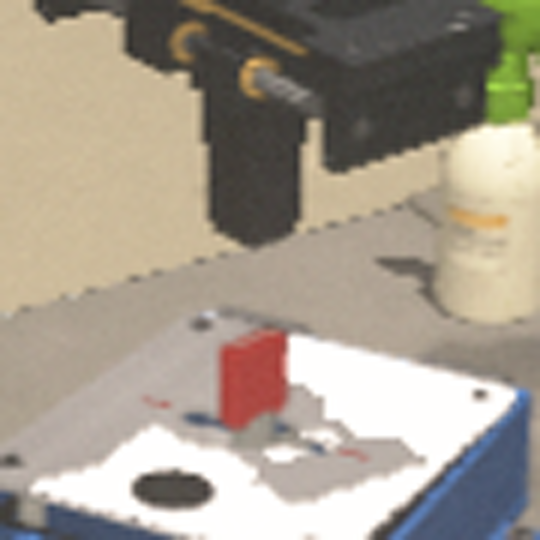

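The shut fingers end at about (255,245) in the crop, still about 15 px above the projected TCP. The slide is parallel, so this is not tip retraction. I'll check the start picture for the same offset.

```bash
python3 - <<'E'
from h import *
for n in("scene","top"):print(n,[proj(n,[.1495,.6065,z]).round(1) for z in(.203,.243,.30)], r.camera_info(n)["t"])
im=cv2.imread("pics/scene0.png").astype(int)[60:150,20:80]
d=im.max(2)<70;print([(c+20,int(np.nonzero(d[:,c])[0].max()+60)) for c in range(20,50) if d[:,c].any()])
# triangulate using the gripper's pose from top view: dark/orange pixels
b=r.snapshot("top");hsv=cv2.cvtColor(b,cv2.COLOR_RGB2HSV)
o=cv2.inRange(hsv,(10,120,110),(25,255,255));ys,xs=np.nonzero(o[150:230,255:320]);print("top orange",list(zip(xs+255,ys+150)))
s=r.snapshot("scene");hsv=cv2.cvtColor(s,cv2.COLOR_RGB2HSV)
o=cv2.inRange(hsv,(10,120,110),(25,255,255));ys,xs=np.nonzero(o[110:180,255:345]);print("scene orange",list(zip(xs+255,ys+110)))
E
```

```text
scene [array([ 54.7, 111.7]), array([50.5, 95.7]), array([44.3, 72. ])] [-0.4369655   0.19571674  0.8783961 ]
top [array([ 55.3, 388.2]), array([ 45.4, 392.4]), array([ 30., 399.])] [-0.01203524  0.49098863  1.38443502]
[(40, 149), (41, 149), (42, 149), (43, 149), (44, 149), (45, 149), (46, 149), (47, 149), (48, 148), (49, 105), (50, 105), (51, 105), (52, 105), (53, 104), (54, 92), (55, 92), (56, 91), (58, 62), (59, 62), (60, 60)]
top orange []
scene orange [(np.int64(287), np.int64(127)), (np.int64(288), np.int64(127)), (np.int64(287), np.int64(128)), (np.int64(288), np.int64(128)), (np.int64(289), np.int64(128)), (np.int64(290), np.int64(128)), (np.int64(289), np.int64(129)), (np.int64(290), np.int64(129)), (np.int64(291), np.int64(129)), (np.int64(292), np.int64(129)), (np.int64(291), np.int64(130)), (np.int64(292), np.int64(130)), (np.int64(293), np.int64(130)), (np.int64(294), np.int64(130)), (np.int64(293), np.int64(131)), (np.int64(294), np.int64(131)), (np.int64(295), np.int64(131)), (np.int64(296), np.int64(131)), (np.int64(297), np.int64(132)), (np.int64(298), np.int64(132)
[... 678 characters left out ...]
.int64(301), np.int64(140)), (np.int64(302), np.int64(140)), (np.int64(303), np.int64(140)), (np.int64(304), np.int64(140)), (np.int64(301), np.int64(141)), (np.int64(300), np.int64(142)), (np.int64(301), np.int64(142)), (np.int64(300), np.int64(143)), (np.int64(301), np.int64(144)), (np.int64(301), np.int64(145)), (np.int64(302), np.int64(145)), (np.int64(336), np.int64(165)), (np.int64(337), np.int64(166)), (np.int64(338), np.int64(166)), (np.int64(339), np.int64(166)), (np.int64(340), np.int64(166)), (np.int64(341), np.int64(166)), (np.int64(342), np.int64(166)), (np.int64(343), np.int64(166)), (np.int64(341), np.int64(167)), (np.int64(342), np.int64(167)), (np.int64(343), np.int64(167))]
```

```bash
python3 -m jog '[{"wx":0,"wy":0,"wz":0,"dx":0,"dy":0,"dz":0,"hand":0.55},{"wx":0,"wy":0,"wz":0,"dx":0,"dy":0,"dz":0,"hand":0.55},{"wx":0,"wy":0,"wz":0,"dx":0,"dy":0,"dz":0,"hand":0.55},{"wx":0,"wy":0,"wz":0,"dx":0,"dy":0,"dz":0,"hand":0.55},{"wx":0,"wy":0,"wz":0,"dx":0,"dy":0,"dz":0,"hand":0.55}]'; python3 -m jog '[{"wx":0,"wy":0,"wz":0,"dx":0,"dy":0,"dz":0,"hand":0.55},{"wx":0,"wy":0,"wz":0,"dx":0,"dy":0,"dz":-0.05,"hand":0.55},{"wx":0,"wy":0,"wz":0,"dx":0,"dy":0,"dz":-0.05,"hand":0.55},{"wx":0,"wy":0,"wz":0,"dx":0,"dy":0,"dz":-0.04,"hand":0.55},{"wx":0,"wy":0,"wz":0,"dx":0,"dy":0,"dz":0,"hand":0.55}]'; python3 tip.py
```

```text
clock: 4.07
tool_pos: [0.5599, 0.1189, 0.1157]
eef_rot: [-0.059, 0.998, 0.0, 0.0]
contact_force: [-0.9, -1.3, 0.1]
opening: 0.359
finger_force: 0.0
clock: 4.48
tool_pos: [0.5585, 0.1184, 0.0788]
eef_rot: [-0.059, 0.998, -0.0, -0.002]
contact_force: [-0.1, -0.4, 0.3]
opening: 0.449
finger_force: 0.0
{284: 146, 286: 145, 288: 160, 290: 178, 292: 180, 294: 179, 296: 179, 298: 178, 300: 164, 302: 165, 304: 166, 306: 183, 308: 184, 310: 184, 312: 184, 314: 180, 316: 173, 318: 173, 320: 172} tcp [301.8 196.1] [0.55910065 0.11861228 0.07973444]
```

```bash
python3 -m jog '[{"wx":0,"wy":0,"wz":0,"dx":0,"dy":0,"dz":0,"hand":1},{"wx":0,"wy":0,"wz":0,"dx":0,"dy":0,"dz":0,"hand":1},{"wx":0,"wy":0,"wz":0,"dx":0,"dy":0,"dz":0,"hand":1},{"wx":0,"wy":0,"wz":0,"dx":0,"dy":0,"dz":0,"hand":1},{"wx":0,"wy":0,"wz":0,"dx":0,"dy":0,"dz":0,"hand":1}]' 25;python3 -m jog '[{"wx":0,"wy":0,"wz":0,"dx":0,"dy":0,"dz":0,"hand":1},{"wx":0,"wy":0,"wz":0,"dx":0,"dy":0,"dz":0,"hand":1}]'
```

```text
clock: 4.95
tool_pos: [0.5601, 0.1189, 0.081]
eef_rot: [-0.059, 0.998, 0.0, 0.0]
contact_force: [0.1, 0.5, 0.0]
opening: 0.099
finger_force: 0.0
clock: 5.12
tool_pos: [0.5599, 0.1188, 0.0808]
eef_rot: [-0.059, 0.998, 0.0, 0.0]
contact_force: [-1.2, 0.1, 0.3]
opening: 0.008
finger_force: 0.0
```

Confirmed: the fingers shut on nothing, so the real tips are about 40 mm above the reading. I'll open, go down about 38 mm more, and check the force.

```bash
python3 -m jog '[{"wx":0,"wy":0,"wz":0,"dx":0,"dy":0,"dz":0.02,"hand":0.5},{"wx":0,"wy":0,"wz":0,"dx":0,"dy":0,"dz":0,"hand":0.5},{"wx":0,"wy":0,"wz":0,"dx":0,"dy":0,"dz":0,"hand":0.5},{"wx":0,"wy":0,"wz":0,"dx":0,"dy":0,"dz":0,"hand":0.5},{"wx":0,"wy":0,"wz":0,"dx":0,"dy":0,"dz":0,"hand":0.5}]'; python3 -m jog '[{"wx":0,"wy":0,"wz":0,"dx":0,"dy":0,"dz":0,"hand":0.5},{"wx":0,"wy":0,"wz":0,"dx":0,"dy":0,"dz":-0.04,"hand":0.5},{"wx":0,"wy":0,"wz":0,"dx":0,"dy":0,"dz":-0.04,"hand":0.5},{"wx":0,"wy":0,"wz":0,"dx":0,"dy":0,"dz":-0.02,"hand":0.5},{"wx":0,"wy":0,"wz":0,"dx":0,"dy":0,"dz":0,"hand":0.5}]'; python3 -m jog '[{"wx":0,"wy":0,"wz":0,"dx":0,"dy":0,"dz":-0.02,"hand":0.5},{"wx":0,"wy":0,"wz":0,"dx":0,"dy":0,"dz":-0.02,"hand":0.5},{"wx":0,"wy":0,"wz":0,"dx":0,"dy":0,"dz":-0.02,"hand":0.5},{"wx":0,"wy":0,"wz":0,"dx":0,"dy":0,"dz":0,"hand":0.5}]'
```

```text
clock: 5.53
tool_pos: [0.5598, 0.1188, 0.0856]
eef_rot: [-0.059, 0.998, 0.0, -0.0]
contact_force: [0.3, -0.6, 0.2]
opening: 0.36
finger_force: 0.0
clock: 5.95
tool_pos: [0.5585, 0.1184, 0.0587]
eef_rot: [-0.059, 0.998, -0.0, -0.002]
contact_force: [0.3, 0.0, -0.1]
opening: 0.502
finger_force: 0.0
clock: 6.28
tool_pos: [0.5593, 0.1187, 0.0447]
eef_rot: [-0.059, 0.998, -0.0, -0.001]
contact_force: [-0.4, 0.5, 0.4]
opening: 0.498
finger_force: 0.0
```

```bash
python3 -m jog '[{"wx":0,"wy":0,"wz":0,"dx":0,"dy":0,"dz":0,"hand":1},{"wx":0,"wy":0,"wz":0,"dx":0,"dy":0,"dz":0,"hand":1},{"wx":0,"wy":0,"wz":0,"dx":0,"dy":0,"dz":0,"hand":1},{"wx":0,"wy":0,"wz":0,"dx":0,"dy":0,"dz":0,"hand":1},{"wx":0,"wy":0,"wz":0,"dx":0,"dy":0,"dz":0,"hand":1}]' 20;python3 -m jog '[{"wx":0,"wy":0,"wz":0,"dx":0,"dy":0,"dz":0,"hand":1},{"wx":0,"wy":0,"wz":0,"dx":0,"dy":0,"dz":0,"hand":1}]'
python3 - <<'E'
from h import *
im=r.snapshot("scene")[130:220,260:350,::-1]
cv2.imwrite("pics/s6.png",cv2.resize(im,None,fx=6,fy=6,interpolation=cv2.INTER_CUBIC)); print(r.get_state()["moment"],r.get_state()["q"])
E
```

```text
clock: 6.7
tool_pos: [0.56, 0.119, 0.0459]
eef_rot: [-0.059, 0.998, 0.0, 0.0]
contact_force: [-1.2, 3.8, 1.1]
opening: 0.148
finger_force: 3.1
clock: 6.87
tool_pos: [0.56, 0.12, 0.0459]
eef_rot: [-0.06, 0.998, 0.001, 0.0]
contact_force: [-0.9, 2.0, 2.0]
opening: 0.127
finger_force: 20.0
[0.58010292 0.10412818 0.0617397 ] [-0.14137906  0.85650813 -0.25707555  1.8419369   0.41388183  0.4947239
  1.00922954]
```

View pics/s6.png

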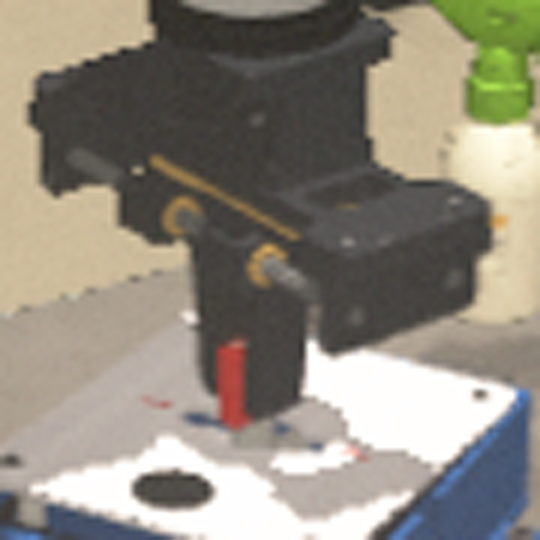

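The wing is gripped at an opening of 11.2 mm. It shows between the fingers at about (232,385). Now I'll turn it clockwise by 1.15 rad.

```bash
python3 -m jog '[{"wx":0,"wy":0,"wz":-0.05,"dx":0,"dy":0,"dz":0,"hand":1},{"wx":0,"wy":0,"wz":-0.05,"dx":0,"dy":0,"dz":0,"hand":1},{"wx":0,"wy":0,"wz":-0.05,"dx":0,"dy":0,"dz":0,"hand":1},{"wx":0,"wy":0,"wz":-0.05,"dx":0,"dy":0,"dz":0,"hand":1},{"wx":0,"wy":0,"wz":-0.05,"dx":0,"dy":0,"dz":0,"hand":1}]' 30;python3 -m jog '[{"wx":0,"wy":0,"wz":-0.05,"dx":0,"dy":0,"dz":0,"hand":1},{"wx":0,"wy":0,"wz":-0.05,"dx":0,"dy":0,"dz":0,"hand":1},{"wx":0,"wy":0,"wz":-0.05,"dx":0,"dy":0,"dz":0,"hand":1},{"wx":0,"wy":0,"wz":-0.05,"dx":0,"dy":0,"dz":0,"hand":1},{"wx":0,"wy":0,"wz":-0.05,"dx":0,"dy":0,"dz":0,"hand":1}]'
```

```text
clock: 7.33
tool_pos: [0.5601, 0.1204, 0.0459]
eef_rot: [0.192, 0.981, 0.001, 0.0]
contact_force: [-1.2, 3.9, 0.6]
opening: 0.121
finger_force: 30.0
clock: 7.75
tool_pos: [0.5603, 0.1207, 0.0459]
eef_rot: [0.428, 0.904, 0.001, 0.0]
contact_force: [0.1, 4.3, 0.5]
opening: 0.122
finger_force: 30.0
```

```bash
python3 -m jog '[{"wx":0,"wy":0,"wz":-0.05,"dx":0,"dy":0,"dz":0,"hand":1},{"wx":0,"wy":0,"wz":-0.027,"dx":0,"dy":0,"dz":0,"hand":1},{"wx":0,"wy":0,"wz":0,"dx":0,"dy":0,"dz":0,"hand":1},{"wx":0,"wy":0,"wz":0,"dx":0,"dy":0,"dz":0,"hand":1}]'; python3 - <<'E'
from h import *
s=r.get_state();q=s["eef_rot"];print("tool y angle",2*np.arctan2(q[1],q[0])-np.pi/2,s["moment"],s["opening"])
E
```

```text
clock: 8.08
tool_pos: [0.5605, 0.1208, 0.0459]
eef_rot: [0.494, 0.87, 0.001, 0.0]
contact_force: [0.3, 4.9, 1.2]
opening: 0.12
finger_force: 30.0
tool y angle 0.5378656321000821 [ 1.0843801  -0.05504782 -0.0638033 ] 0.1203448175921374
```

```bash
python3 -m jog '[{"wx":0,"wy":0,"wz":0,"dx":0,"dy":0,"dz":0,"hand":0.65},{"wx":0,"wy":0,"wz":0,"dx":0,"dy":0,"dz":0,"hand":0.65},{"wx":0,"wy":0,"wz":0,"dx":0,"dy":0,"dz":0,"hand":0.65},{"wx":0,"wy":0,"wz":0,"dx":0,"dy":0,"dz":0,"hand":0.65},{"wx":0,"wy":0,"wz":0,"dx":0,"dy":0,"dz":0,"hand":0.65}]'; python3 -m jog '[{"wx":0,"wy":0,"wz":0,"dx":0,"dy":0,"dz":0.06,"hand":0.65},{"wx":0,"wy":0,"wz":0,"dx":0,"dy":0,"dz":0.08,"hand":0.65},{"wx":0,"wy":0,"wz":0,"dx":0,"dy":0,"dz":0.08,"hand":0.65},{"wx":0,"wy":0,"wz":0,"dx":0,"dy":0,"dz":0,"hand":1},{"wx":0,"wy":0,"wz":0,"dx":0,"dy":0,"dz":0,"hand":1}]'
```

```text
clock: 8.5
tool_pos: [0.5597, 0.118, 0.0455]
eef_rot: [0.495, 0.869, -0.0, 0.0]
contact_force: [-0.2, -0.3, 0.1]
opening: 0.347
finger_force: 0.0
clock: 8.92
tool_pos: [0.5606, 0.1187, 0.1015]
eef_rot: [0.495, 0.869, 0.001, 0.001]
contact_force: [-0.5, -0.3, 0.0]
opening: 0.223
finger_force: 0.0
```

```bash
python3 -m jog '[{"wx":0,"wy":0,"wz":0,"dx":-0.111,"dy":-0.062,"dz":0,"hand":1},{"wx":0,"wy":0,"wz":0,"dx":-0.111,"dy":-0.062,"dz":0,"hand":1},{"wx":0,"wy":0,"wz":0,"dx":0,"dy":0,"dz":-0.08,"hand":1},{"wx":0,"wy":0,"wz":0,"dx":0,"dy":0,"dz":-0.08,"hand":1},{"wx":0,"wy":0,"wz":0,"dx":0,"dy":0,"dz":0,"hand":1}]'; python3 - <<'E'
from h import *
im=r.snapshot("scene")[150:240,255:355,::-1]
cv2.imwrite("pics/s7.png",cv2.resize(im,None,fx=6,fy=6,interpolation=cv2.INTER_CUBIC)); print(r.get_state()["tool_pos"])
E
```

```text
clock: 9.33
tool_pos: [0.5013, 0.087, 0.0575]
eef_rot: [0.495, 0.869, -0.002, -0.003]
contact_force: [-0.3, 0.8, -0.4]
opening: 0.008
finger_force: 0.0
[0.50234931 0.08734918 0.05876954]
```

View pics/s7.png

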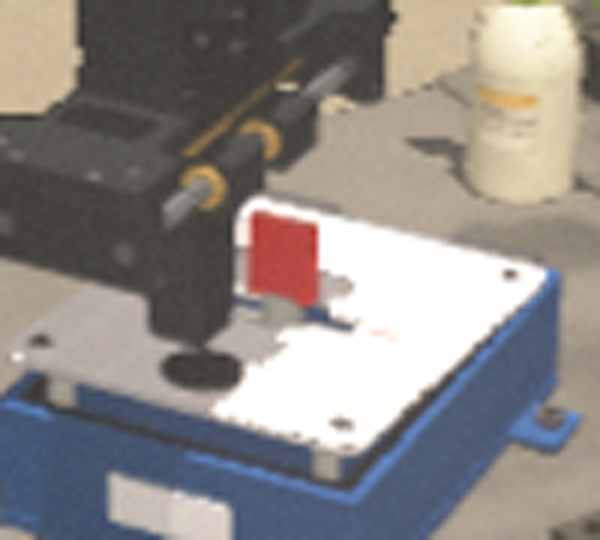

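The wing now stands in line with the slot, its face square to the panel, with its top edge from about (252,212) to (318,222). The finger is over the pad at about (203,370). Pressing down in steps.

```bash
python3 -m jog '[{"wx":0,"wy":0,"wz":0,"dx":0.004,"dy":0,"dz":-0.03,"hand":1},{"wx":0,"wy":0,"wz":0,"dx":0.004,"dy":0,"dz":-0.03,"hand":1},{"wx":0,"wy":0,"wz":0,"dx":0,"dy":0,"dz":-0.02,"hand":1},{"wx":0,"wy":0,"wz":0,"dx":0,"dy":0,"dz":-0.01,"hand":1},{"wx":0,"wy":0,"wz":0,"dx":0,"dy":0,"dz":0,"hand":1}]'; python3 -m jog '[{"wx":0,"wy":0,"wz":0,"dx":0,"dy":0,"dz":-0.02,"hand":1},{"wx":0,"wy":0,"wz":0,"dx":0,"dy":0,"dz":0,"hand":1},{"wx":0,"wy":0,"wz":0,"dx":0,"dy":0,"dz":0,"hand":1}]'; python3 -m jog '[{"wx":0,"wy":0,"wz":0,"dx":0,"dy":0,"dz":-0.02,"hand":1},{"wx":0,"wy":0,"wz":0,"dx":0,"dy":0,"dz":0,"hand":1},{"wx":0,"wy":0,"wz":0,"dx":0,"dy":0,"dz":0,"hand":1}]'
```

```text
clock: 9.8
tool_pos: [0.5067, 0.0879, 0.0379]
eef_rot: [0.495, 0.869, 0.0, 0.0]
contact_force: [-0.4, 0.2, 1.2]
opening: 0.007
finger_force: 0.8
clock: 10.05
tool_pos: [0.5065, 0.0877, 0.0333]
eef_rot: [0.495, 0.869, 0.0, 0.0]
contact_force: [-0.5, -0.6, 3.7]
opening: 0.002
finger_force: 1.8
clock: 10.3
tool_pos: [0.5063, 0.0875, 0.0285]
eef_rot: [0.495, 0.869, -0.0, 0.0]
contact_force: [-0.3, -1.6, 5.5]
opening: 0.007
finger_force: 3.0
```

```bash
for i in 1; do python3 -m jog '[{"wx":0,"wy":0,"wz":0,"dx":0,"dy":0,"dz":-0.012,"hand":1},{"wx":0,"wy":0,"wz":0,"dx":0,"dy":0,"dz":0,"hand":1},{"wx":0,"wy":0,"wz":0,"dx":0,"dy":0,"dz":0,"hand":1}]'; done;  python3 -m jog '[{"wx":0,"wy":0,"wz":0,"dx":0,"dy":0,"dz":-0.012,"hand":1},{"wx":0,"wy":0,"wz":0,"dx":0,"dy":0,"dz":0,"hand":1},{"wx":0,"wy":0,"wz":0,"dx":0,"dy":0,"dz":0,"hand":1}]';  python3 -m jog '[{"wx":0,"wy":0,"wz":0,"dx":0,"dy":0,"dz":-0.012,"hand":1},{"wx":0,"wy":0,"wz":0,"dx":0,"dy":0,"dz":0,"hand":1},{"wx":0,"wy":0,"wz":0,"dx":0,"dy":0,"dz":0,"hand":1}]'
```

```text
clock: 10.55
tool_pos: [0.5062, 0.0875, 0.0267]
eef_rot: [0.495, 0.869, 0.0, 0.0]
contact_force: [-3.0, -0.3, 16.3]
opening: 0.004
finger_force: 8.4
clock: 10.8
tool_pos: [0.5063, 0.0875, 0.0263]
eef_rot: [0.495, 0.869, 0.001, 0.001]
contact_force: [-7.5, -1.6, 44.2]
opening: 0.0
finger_force: 22.1
clock: 11.05
tool_pos: [0.5064, 0.0875, 0.0258]
eef_rot: [0.495, 0.869, 0.001, 0.001]
contact_force: [-12.2, -2.1, 71.6]
opening: 0.004
finger_force: 35.8
```

```bash
python3 -m jog '[{"wx":0,"wy":0,"wz":0,"dx":0,"dy":0,"dz":0.02,"hand":1},{"wx":0,"wy":0,"wz":0,"dx":0,"dy":0,"dz":0,"hand":1},{"wx":0,"wy":0,"wz":0,"dx":0,"dy":0,"dz":0,"hand":1}]'; python3 - <<'E'
from h import *
new=r.snapshot("scene");old=cv2.imread("pics/scene0.png")[:,:,::-1]
p=[.5638,.1217,.5372];c,s=np.cos(p[2]),np.sin(p[2])
def P(d,y,h,a):
    b=[.085-d*np.cos(a)+h*np.sin(a),y,.055+d*np.sin(a)+h*np.cos(a)]
    return proj("scene",[p[0]+c*b[0]-s*b[1],p[1]+s*b[0]+c*b[1],b[2]])
for nm,d,y in(("near screw",.163,-.063),("far edge mark",.09,-.0423),("hinge screw",.012,-.063)):
    u=P(d,y,.005,.09);x,yy=map(int,u.round())
    t=np.ascontiguousarray(old[yy-5:yy+6,x-6:x+7]);S=np.ascontiguousarray(new[yy-9:yy+20,x-12:x+13])
    m=cv2.matchTemplate(S,t,cv2.TM_CCOEFF_NORMED);_,v,_,l=cv2.minMaxLoc(m)
    print(nm,u,"moved",l[0]-6,l[1]-4,round(v,2),"expect flush",P(d,y,.005,0)-u,"stopped",P(d,y,.005,.035)-u)
E
```

```text
clock: 11.3
tool_pos: [0.5063, 0.0875, 0.0265]
eef_rot: [0.495, 0.869, 0.0, 0.0]
contact_force: [-4.3, -0.6, 26.2]
opening: 0.004
finger_force: 12.9
near screw [312.52444085 219.51049993] moved 0 6 0.91 expect flush [-0.32315557  6.04442544] stopped [-0.23053444  3.73338514]
far edge mark [318.60773104 204.64861899] moved 0 3 0.86 expect flush [-0.2283653   3.24625259] stopped [-0.15632701  2.00027781]
hinge screw [340.7775524  194.60617744] moved 0 0 0.95 expect flush [-0.10462781  0.48338503] stopped [-0.06578405  0.29553317]
```

The panel moved 6 px at the near screw, which matches flush (a blocked panel would have moved 3.7 px). The push is steady at 26 N, so I'm handing in.

```bash
python3 -c "
from plant import r
print(r.finish_job())"
```

```text
the job is handed in; nothing more can be done
None
```

The fastener is turned in line with the slot, and I handed the job in with the panel pressed down flush at about 26 N; the hand-in gave no verdict.

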